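Stack the label rolls on their stand by size

ROBOT

A 6-joint arm with a two-finger parallel gripper is mounted at the origin on a cart in front of the work surface, level with it; the furniture and walls round the work are solid. World frame = base frame: x ahead of the robot, y to its left, z up, the work surface at z = 0. Lengths are in m, angles in rad, forces in N, time in s.
With the tool pointing down it reaches from about 0.25 to 0.775 m from the base axis. Payload 4 kg.
Tool frame: the origin (TCP) lies on the centre line of the jaws, within the pads' length; the fingertips stand 14 mm ahead of it and the grasp point (between the pads) lies 5 mm behind it (robot.tcp_to_tips is the distance from the TCP to the fingertips, in m); z points along the fingers, y is the line along which they close (so a half turn about z gives the same grasp; the last joint's range is limited). The gripper opens to 94 mm and grips with 3 to 60 N. Pads are 16 mm wide; open, the fingers measure 119 mm over their backs; the gripper's body (75 mm by 177 mm) begins 78 mm behind the grasp point.
Start: joints at [1.118, 0.087, 1.371, -0, 1.684, -0.103], TCP at [0.189, 0.517, 0.184] pointing down, gripper open.
Joint ranges: [-3.1, 3.1], [-0.76, 2.03], [0.27, 2.55], [-1.08, 4.22], [0.17, 2.65], [-2.57, 2.57]. Speed limits (rad/s): [2.79, 2.79, 3.14, 3.14, 3.14, 3.14].

INTERFACE

Orientations are given as [roll, pitch, yaw] about the fixed x, y, z axes, in that order (R = Rz(yaw) Ry(pitch) Rx(roll)).
In Python, from bench import robot gives the robot as it stands.
- The arm moves only by the tool carry_out, never from a script. Its argument "increments" is a list of rows, each a list of 3 entries, a list of its own where there are three numbers: the closure in counts, from 0 (fully open) to 255 (shut), then the shift along the tool's x, y, z in mm, then the turn about the tool's z in degrees. In form: [[fingers, [dx, dy, dz], twist], ...]. A call has 1 to 8 rows; each row shifts and turns the commanded pose from where the row before left it, along the tool's axes as they then stand; what a row does not reach is not made up. A row lasts 1/10 s, in which the tool goes at most 50 mm and 8.59 degrees, less where a joint would pass 70% of its speed; a pose out of reach is approached as far as the arm can. A call with a gripper value outside its range is refused whole. The fingers move at their own pace and stop on an object; the grip force is fixed at half the most. Time passes only in rows, so rows that do not move let the fingers close. It gives the time, the measured TCP pose, the force, the opening and the grip force at its end, in the units of the state.
- robot.get_obs(): the state, without advancing time (a new reading comes with each control period).
- robot.snapshot(name): name is "scene" or "top" or "wrist"; returns the picture (480x640x3 uint8, blue, green, red); there is no depth.
- robot.get_calibration(name): a dict with "vfov" (degrees; the focal length in pixels is half the picture's height over the tangent of half this angle, whatever the lens; pixels are square), "cx", "cy" (the principal point, pixels), "T" (4x4, takes a point from camera to world coordinates). Camera axes: x right, y down, z forward; pixel columns grow to the right and rows downward; lengths in m; the calibration is good to about 2 mm. A picture is of the moment at which its call begins: read the wrist's pose just before it. get_calibration takes no time and is no camera call; for the wrist camera it gives the pose at the moment of the call.
- robot.close_job(): hands the job in; it is judged then, once.
The state is a dict: "time": time; "joint_positions": joint angles; "qvel": joint speeds; "joint_torque": joint torques, N m; "tool_pos": TCP position; "ee_rot": TCP orientation; "wrist_force": force on the tool from outside, world axes, zero at the start; "wrist_torque": the same for the moment, N m; "width": finger opening in m; "finger_force": force on a finger pad.
Only numpy, scipy, OpenCV 4.12 (cv2) and the standard library are available. Lean on these libraries where they do the work, as an engineer would, in place of code of your own. Each camera call takes 0.05 s, during which the arm holds its last target. There are 200 camera calls.

TASK

Put the four loose label rolls away on the roll stand in a single upright stack, in order of diameter: the roll with the largest diameter at the bottom, over the spindle, then the next largest on top of it, and so on up to the smallest. Each roll shall lie flat and well centred over the spindle, and the bottle, the spare cap and the stapler shall stay where they are.

Things in the scene. Friction and masses are not known exactly. Their poses are not given: they have to be found in the camera images.
- roll_stand: the target, fixed on the white desk (never on the cloth-covered table at its left): round grey foot, 90 mm in diameter, 8 mm thick, on whose flat top the stack is built, with an upright steel spindle at its centre, 14 mm in diameter, its tapered tip 36 mm above the desk. Origin on the spindle axis at the underside of the foot, at desk height; z up
- roll_broad: the broadest roll of blank white paper labels wound on a brown cardboard core, standing upright on its flat end on the desk or on the cloth-covered table at its left (whose top is 4 mm lower): outside diameter 66 mm, height 34 mm, with an open round 25 mm bore right through along its axis. Origin at the centre of its underside, on the axis; z up along the axis.
- roll_tall: the tallest roll, second in diameter, of blank white paper labels wound on a brown cardboard core, standing upright on its flat end on the desk or on the cloth-covered table at its left (whose top is 4 mm lower): outside diameter 56 mm, height 50 mm, with an open round 25 mm bore right through along its axis. Origin at the centre of its underside, on the axis; z up along the axis.
- roll_low: the lowest roll, third in diameter, of blank white paper labels wound on a brown cardboard core, standing upright on its flat end on the desk or on the cloth-covered table at its left (whose top is 4 mm lower): outside diameter 45 mm, height 30 mm, with an open round 25 mm bore right through along its axis. Origin at the centre of its underside, on the axis; z up along the axis.
- roll_slim: the slimmest roll, smallest in diameter, of blank white paper labels wound on a brown cardboard core, standing upright on its flat end on the desk or on the cloth-covered table at its left (whose top is 4 mm lower): outside diameter 34 mm, height 42 mm, with an open round 25 mm bore right through along its axis. Origin at the centre of its underside, on the axis; z up along the axis.
- bottle_a: bystander, to be left where it is: white capped sample bottle standing upright, 66 mm in diameter, 121 mm tall; origin at the centre of its underside
- spare_cap: bystander, to be left where it is: spare white screw cap lying flat, a closed disc without a hole, 65 mm in diameter, 19 mm tall; origin at the centre of its underside
- stapler: bystander, to be left where it is: blue and black stapler, 127 mm long (its y axis), 30 mm wide, 49 mm tall; origin at the centre of its underside
There are look-alikes about, which are no part of the job. What is shaped like the roll_slim but red or turquoise is not meant.

How it is judged:
By the outcome, as a careful person would: the job done as asked, in the order asked, and still so for the second after the job is handed in, with the robot touching nothing.
It also fails if it takes over 112 s, if anything falls off the work surface, if the arm or the gripper's body presses on something with over 40 N, if the wrist force passes 120 N, or if a joint passes its speed limit or range.

## Working session

There is one attempt and no reset: what is moved stays moved. The work goes in short steps, Python scripts to look and compute and a tool call to move; the robot and the scene stay as the last step left them, time stands still between calls to the robot, and variables do not carry over. Pictures are saved under pics/ and viewed, at most 14 in all, crops included, and the job is handed in when it is done.

Besides the shell and the picture viewer there is one more tool, called after "Request:" as name(argument=value, ...), one argument or row to a line, values as JSON. carry_out: Moves the arm, as the interface text tells. Its arguments: {"type":"object","properties":{"increments":{"type":"array","items":{"type":"array"}}},"required":["increments"]}

```bash
mkdir -p pics; ls; python3 - <<'E'
from bench import robot
import cv2
o=robot.get_obs();print(o)
for n in("scene","top"):
    cv2.imwrite(f"pics/{n}0.png",robot.snapshot(n));print(n,robot.get_calibration(n))
E
```

```text
pics
{'time': 0.0, 'joint_positions': array([ 1.11791206e+00,  8.79753696e-02,  1.37222637e+00, -1.35194897e-05,
        1.68362127e+00, -1.03134470e-01]), 'qvel': array([ 7.34440534e-05,  5.96533068e-06,  1.38739308e-03, -1.74817509e-04,
       -2.99029287e-04, -4.53582690e-04]), 'joint_torque': array([-9.69503526e-04, -3.40160608e+01, -3.02431798e+01,  7.16894749e-02,
        3.28891631e-02, -1.78798314e-04]), 'tool_pos': array([0.1882286 , 0.51615232, 0.18240727]), 'ee_rot': array([-3.13937277e+00, -2.16252372e-04,  2.79184111e+00]), 'wrist_force': array([0.48938949, 0.50699952, 0.55278581]), 'wrist_torque': array([ 0.04710265, -0.0173206 , -0.00179542]), 'finger_force': 0.0, 'width': 0.09413611696667336}
scene {'vfov': 44.63778378955066, 'cx': 330.2685949171061, 'cy': 227.5727532497021, 'T': array([[ 0.81432823, -0.30201291,  0.49563873, -0.10556148],
       [-0.58015028, -0.39827038,  0.71049726, -0.91099972],
       [-0.01718112, -0.86612292, -0.49953568,  0.65808649],
       [ 0.        ,  0.        ,  0.        ,  1.        ]])}
top {'vfov': 56.72084158279557, 'cx': 313.6565766454958, 'cy': 239.06407650549897, 'T': array([[-1.05810166e-02, -9.94515335e-01,  1.04054263e-01,
         3.85069355e-01],
       [-9.99943786e-01,  1.04523839e-02, -1.78143328e-03,
         2.13253903e-02],
       [ 6.84047615e-04, -1.04067263e-01, -9.94570026e-01,
         1.26139554e+00],
       [ 0.00000000e+00,  0.00000000e+00,  0.00000000e+00,
         1.00000000e+00]])}
```

View pics/top0.png

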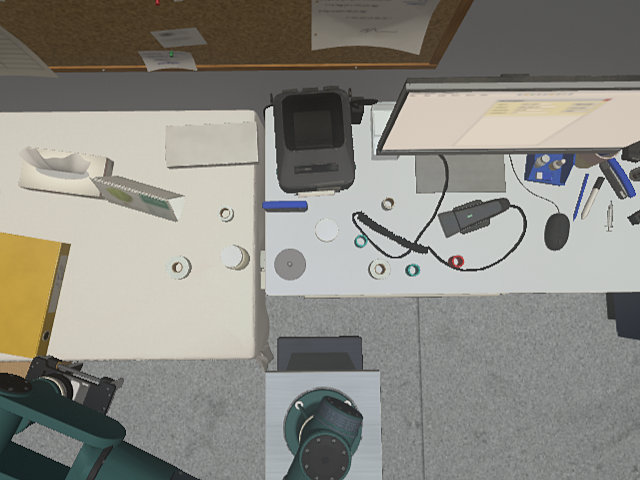

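View pics/scene0.png

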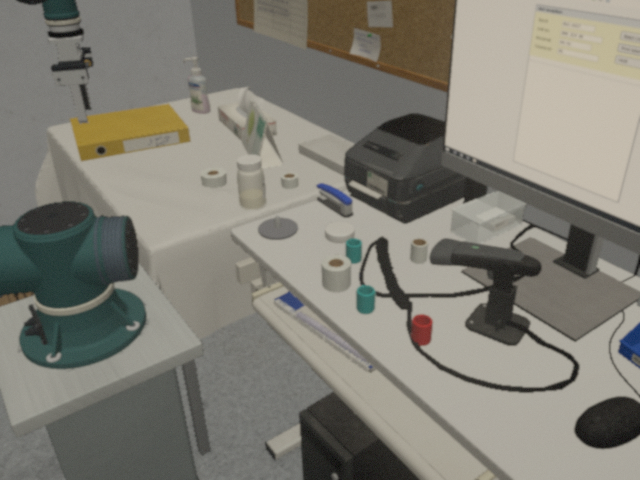

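Top view: broad roll at about (179,267), low (226,214), tall (379,268), slim (388,203), stand (290,264), bottle (235,257), cap (327,230), stapler (285,206). The scene view agrees: broad and low stand on the cloth table.

```bash
cat > h.py <<'E'
import numpy as np,cv2
from bench import robot
def ray(cal,u,v,z):
    f=240/np.tan(np.radians(cal["vfov"])/2);T=np.array(cal["T"])
    d=T[:3,:3]@[(u-cal["cx"])/f,(v-cal["cy"])/f,1];p=T[:3,3]
    return p+d*(z-p[2])/d[2]
def proj(cal,P):
    f=240/np.tan(np.radians(cal["vfov"])/2);T=np.array(cal["T"])
    q=T[:3,:3].T@(np.array(P)-T[:3,3]);return cal["cx"]+f*q[0]/q[2],cal["cy"]+f*q[1]/q[2]
def state():
    o=robot.get_obs();print("t",round(o["time"],2),"tcp",o["tool_pos"].round(4),"rpy",o["ee_rot"].round(4),"w",round(o["width"],4),"q",o["joint_positions"].round(2));return o
def Rm(rpy):
    from scipy.spatial.transform import Rotation as R
    return R.from_euler("xyz",rpy).as_matrix()
def to(o,P):  # tool-axis shift in mm to world point P
    return (Rm(o["ee_rot"]).T@(np.array(P)-o["tool_pos"])*1000).round(1)
E
python3 - <<'E'
from h import *
c=robot.get_calibration("top");s=robot.get_calibration("scene")
for n,u,v,z in [("stand",290,264,.008),("broad",179,267,.03),("low",226.5,214,.026),("tall",379,268.5,.05),("slim",388,203.5,.042),("bottle",235,257,.117),("cap",327,230,.019),("stap",285,206,.049),("tq1",361,241,.042),("tq2",413,269,.042)]:
    P=ray(c,u,v,z);print(n,P.round(3),np.hypot(*P[:2]).round(3),np.round(proj(s,P)))
w=robot.get_calibration("wrist");print(w);o=state()
print("cam in tool",Rm(o["ee_rot"]).T@(np.array(w["T"])[:3,3]-o["tool_pos"]), Rm(o["ee_rot"]).T@np.array(w["T"])[:3,:3])
im=cv2.imread("pics/top0.png")[180:300,150:440];cv2.imwrite("pics/topc.png",cv2.resize(im,None,fx=2.7,fy=2.7,interpolation=cv2.INTER_CUBIC))
E
```

```text
stand [0.446 0.086 0.008] 0.455 [277. 227.]
broad [0.44  0.392 0.03 ] 0.59 [214. 173.]
low [0.588 0.263 0.026] 0.644 [289. 177.]
tall [ 0.429 -0.158  0.05 ] 0.457 [335. 262.]
slim [ 0.61  -0.189  0.042] 0.638 [417. 242.]
bottle [0.46  0.222 0.117] 0.511 [250. 161.]
cap [ 0.54  -0.019  0.019] 0.541 [339. 229.]
stap [0.605 0.097 0.049] 0.612 [332. 190.]
tq1 [ 0.506 -0.111  0.042] 0.518 [352. 243.]
tq2 [ 0.427 -0.252  0.042] 0.496 [365. 290.]
{'vfov': 69.1927325233505, 'cx': 318.6913492281603, 'cy': 235.503408185502, 'T': array([[ 0.34245547,  0.90805874,  0.24115051,  0.11884281],
       [ 0.93953256, -0.33052398, -0.089624  ,  0.5422005 ],
       [-0.00167783,  0.25726098, -0.9663405 ,  0.3823289 ],
       [ 0.        ,  0.        ,  0.        ,  1.        ]])}
t 0.1 tcp [0.1883 0.5162 0.1826] rpy [-3.1397e+00 -2.0000e-04  2.7918e+00] w 0.0943 q [ 1.12  0.09  1.37 -0.    1.68 -0.1 ]
cam in tool [ 0.0741585   0.00021787 -0.19976177] [[ 2.67183072e-04 -9.66292379e-01 -2.57447017e-01]
 [ 9.99999938e-01  1.99234698e-04  2.90017285e-04]
 [-2.28949114e-04 -2.57447078e-01  9.66292373e-01]]
```

View pics/topc.png

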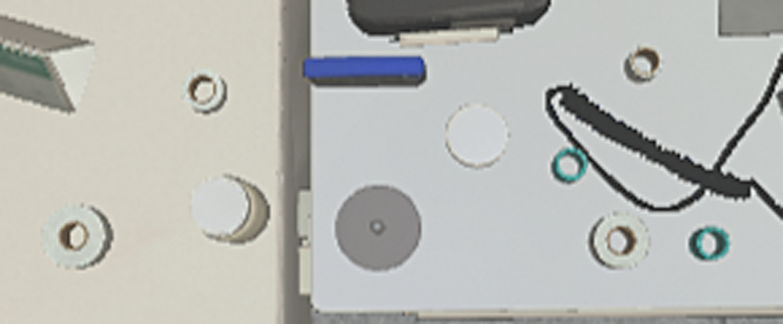

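The crop confirms it: broad at crop (75,237), low (206,91), tall (620,240), slim (642,64), stand (378,228), all free-standing. I'll turn the tool to yaw π, so tool x = −world x and tool y = world y, and go above the broad roll.

Request:
carry_out(
  increments=[
    [0,[0,0,0],-8],
    [0,[0,0,0],-8],
    [0,[0,0,0],-4],
    [0,[-38,-21,0],0],
    [0,[-38,-21,0],0],
    [0,[-38,-21,0],0],
    [0,[-38,-21,0],0],
    [0,[-38,-21,0],0],
  ],
)

```text
time: 0.9
tool_pos: [0.3795, 0.4104, 0.183]
ee_rot: [-3.141, -0.001, 3.141]
wrist_force: [-0.2, 0.7, 0.2]
width: 0.0941
finger_force: 0.0
```

Request:
carry_out(
  increments=[
    [0,[-38,-21,0],0],
    [0,[0,0,0],0],
    [0,[0,0,0],0],
  ],
)

```text
time: 1.2
tool_pos: [0.4166, 0.3899, 0.1827]
ee_rot: [-3.141, -0.002, 3.139]
wrist_force: [-0.1, -0.4, 0.3]
width: 0.0941
finger_force: 0.0
```

```bash
cat > look.py <<'E'
import sys
from h import *
o=state();c=robot.get_calibration("wrist");im=robot.snapshot("wrist")
cv2.imwrite(f"pics/{sys.argv[1]}.png",im)
E
python3 look.py w1
```

```text
t 1.2 tcp [0.4166 0.3899 0.1827] rpy [-3.1411e+00 -1.9000e-03  3.1388e+00] w 0.0941 q [ 0.65  0.13  1.32  0.    1.69 -0.92]
```

View pics/w1.png

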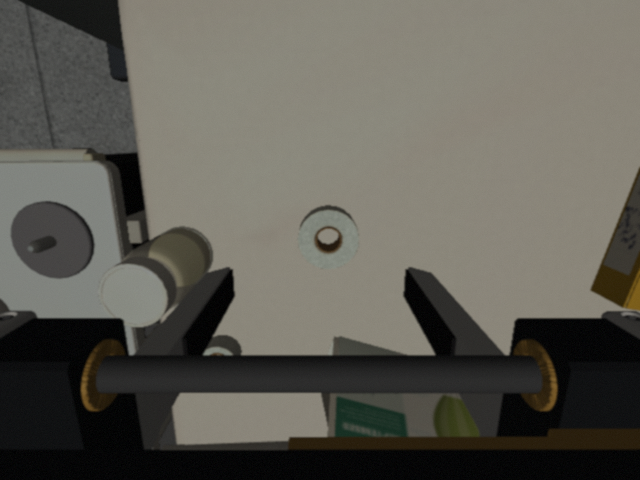

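The broad roll is at (329,237), the stand foot with its spindle at (53,240), the bottle at (140,290). Sampling colours along row 237 to segment it.

```bash
python3 - <<'E'
from h import *
im=cv2.imread("pics/w1.png");print([tuple(map(int,im[232,u])) for u in range(290,372,3)])
h=cv2.cvtColor(im,cv2.COLOR_BGR2HSV);print([tuple(map(int,h[232,u])) for u in range(290,372,3)])
o=state();c=robot.get_calibration("wrist");f=240/np.tan(np.radians(c["vfov"]/2));
P=ray(c,329,237,.03);print(P,to(o,P))
print("stand",ray(c,53,239,.008))
E
```

```text
[(122, 134, 139), (122, 134, 139), (121, 134, 138), (125, 135, 133), (125, 134, 130), (129, 139, 134), (128, 137, 132), (120, 130, 125), (117, 128, 125), (59, 73, 80), (98, 113, 122), (123, 135, 140), (121, 133, 137), (122, 134, 138), (125, 137, 141), (119, 131, 136), (58, 77, 90), (108, 122, 119), (125, 135, 130), (129, 140, 134), (124, 135, 129), (131, 142, 137), (124, 135, 130), (121, 133, 137), (122, 134, 138), (122, 134, 138), (122, 133, 136), (123, 134, 138)]
[(21, 31, 139), (21, 31, 139), (23, 31, 138), (36, 19, 135), (43, 17, 134), (45, 18, 139), (47, 17, 137), (45, 20, 130), (38, 22, 128), (20, 67, 80), (19, 50, 122), (21, 31, 140), (23, 30, 137), (23, 30, 138), (23, 29, 141), (21, 32, 136), (18, 91, 90), (36, 29, 122), (45, 19, 135), (46, 20, 140), (46, 21, 135), (44, 20, 142), (44, 21, 135), (23, 30, 137), (23, 30, 138), (23, 30, 138), (24, 26, 136), (22, 28, 138)]
t 1.25 tcp [0.4158 0.3906 0.183 ] rpy [-3.1414e+00 -1.5000e-03  3.1406e+00] w 0.0939 q [ 0.65  0.13  1.32  0.    1.69 -0.92]
[0.43715072 0.40148688 0.03      ] [-21.5  11.  153. ]
stand [0.44517073 0.09368643 0.008     ]
```

```bash
cat > det.py <<'E'
from h import *
def roll(im,u,v,r,hlo,hhi):
    "min enclosing circle of paper-hued blob near (u,v)"
    h=cv2.cvtColor(cv2.GaussianBlur(im,(3,3),0),cv2.COLOR_BGR2HSV)
    m=cv2.inRange(h,(hlo,8,60),(hhi,60,255));k=np.zeros_like(m);cv2.circle(k,(int(u),int(v)),int(r),255,-1)
    m=cv2.morphologyEx(m&k,cv2.MORPH_OPEN,np.ones((3,3)))
    C=max(cv2.findContours(m,cv2.RETR_EXTERNAL,cv2.CHAIN_APPROX_NONE)[0],key=cv2.contourArea)
    return cv2.minEnclosingCircle(C),cv2.fitEllipse(C),m
E
python3 - <<'E'
from det import *
im=cv2.imread("pics/w1.png");a,b,m=roll(im,329,237,45,32,70);print(a,b)
c=robot.get_calibration("wrist");print(ray(c,*b[0],.03))
t=cv2.imread("pics/top0.png");
g=cv2.cvtColor(t,cv2.COLOR_BGR2HSV);print([tuple(map(int,g[240,u])) for u in range(355,400,3)],[tuple(map(int,g[268,u])) for u in range(360,400,3)])
E
```

```text
((327.9532165527344, 239.39813232421875), 30.27450180053711) ((327.9173278808594, 239.0493927001953), (58.05918884277344, 59.674991607666016), 91.37301635742188)
[0.43938297 0.40036308 0.03      ]
[(89, 90, 79), (165, 2, 206), (90, 4, 203), (88, 40, 102), (88, 74, 162), (90, 8, 33), (83, 5, 208), (90, 5, 202), (90, 4, 201), (83, 5, 202), (98, 5, 202), (75, 3, 204), (53, 6, 173), (60, 8, 66), (120, 4, 58)] [(98, 5, 203), (90, 5, 202), (90, 5, 206), (24, 18, 69), (53, 11, 208), (16, 68, 165), (96, 6, 203), (90, 3, 186), (14, 90, 94), (53, 10, 204), (20, 4, 180), (98, 5, 203), (98, 5, 203), (90, 5, 203)]
```

Request:
carry_out(
  increments=[
    [0,[-22,10,25],0],
    [0,[0,0,40],0],
    [0,[0,0,40],0],
    [0,[0,0,30],0],
    [0,[0,0,20],0],
    [0,[0,0,10],0],
    [0,[0,0,0],0],
  ],
)

```text
time: 1.95
tool_pos: [0.4363, 0.4007, 0.0171]
ee_rot: [-3.14, -0.003, -3.14]
wrist_force: [-0.2, 0.6, -0.5]
width: 0.094
finger_force: 0.0
```

Request:
carry_out(
  increments=[
    [255,[0,0,0],0],
    [255,[0,0,0],0],
    [255,[0,0,0],0],
    [255,[0,0,0],0],
    [255,[0,0,0],0],
    [255,[0,0,0],0],
  ],
)

```text
time: 2.55
tool_pos: [0.4386, 0.4005, 0.0188]
ee_rot: [3.141, 0.0, 3.141]
wrist_force: [0.3, -1.0, -0.2]
width: 0.0497
finger_force: 0.0
```

```bash
python3 look.py w2
```

```text
t 2.55 tcp [0.4386 0.4005 0.0188] rpy [3.1413e+00 3.0000e-04 3.1407e+00] w 0.0497 q [ 0.64  0.27  1.49  0.    1.38 -0.93]
```

View pics/w2.png

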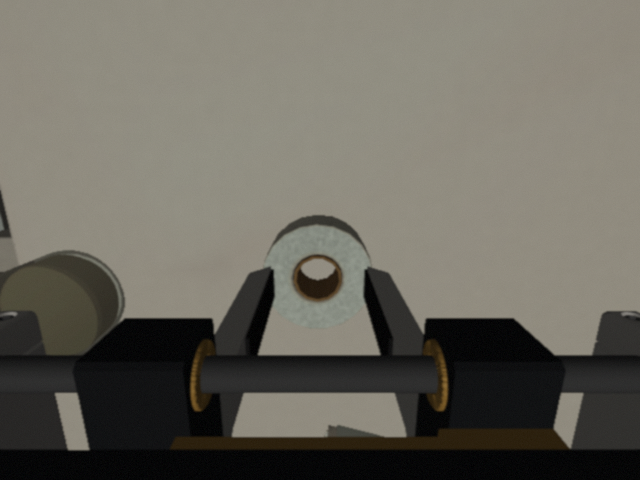

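```bash
python3 - <<'E'
from det import *
im=cv2.imread("pics/w2.png");a,b,m=roll(im,318,275,62,32,70);print(a,b)
c=robot.get_calibration("wrist")
for z in(.026,.03,.046):
    L,R=ray(c,265,275,z),ray(c,371,275,z);l,r=ray(c,296,278,z),ray(c,340,278,z);print(z,(R-L)[1],(r-l)[1],ray(c,318,278,z))
c1=cv2.imread("pics/top0.png");
t=robot.get_calibration("top")
for u0,u1,v,z in((167,191,267,.03),(219,234,214,.03),(367,391,268,.05),(381,395,203,.042),(361-7,361+7,241,.042)): print((ray(t,u0,v,z)-ray(t,u1,v,z))[1])
o=state();print(o["finger_force"])
g=cv2.imread("pics/top0.png")[195:285,165:250];g2=cv2.imread("pics/top0.png")[195:285,360:445]
s=cv2.imread("pics/scene0.png");
A=cv2.resize(np.hstack([g,g2]),None,fx=4,fy=4,interpolation=2);B=cv2.resize(np.hstack([s[150:210,190:310],s[230:290,310:430]])[:, :240],(680,170*1),interpolation=2)
cv2.imwrite("pics/cmp.png",np.vstack([A,B]))
E
```

```text
((317.0, 276.8488464355469), 54.66163635253906) ((317.4696960449219, 276.1812438964844), (100.86454772949219, 103.83184051513672), 162.41123962402344)
0.026 0.06257899092566982 0.02603791461637528 [0.44172275 0.4001977  0.026     ]
0.03 0.06127847651273205 0.02549679558040907 [0.44011529 0.40020611 0.03      ]
0.046 0.05607641886098097 0.02333231943654407 [0.43368543 0.40023973 0.046     ]
0.06636663556998629
0.042005625144418995
0.06531359706657747
0.038944159054977806
0.038592708625733135
t 2.6 tcp [0.4385 0.4005 0.0187] rpy [3.1415e+00 1.0000e-04 3.1407e+00] w 0.0454 q [ 0.64  0.27  1.49  0.    1.38 -0.93]
0.0
```

View pics/cmp.png

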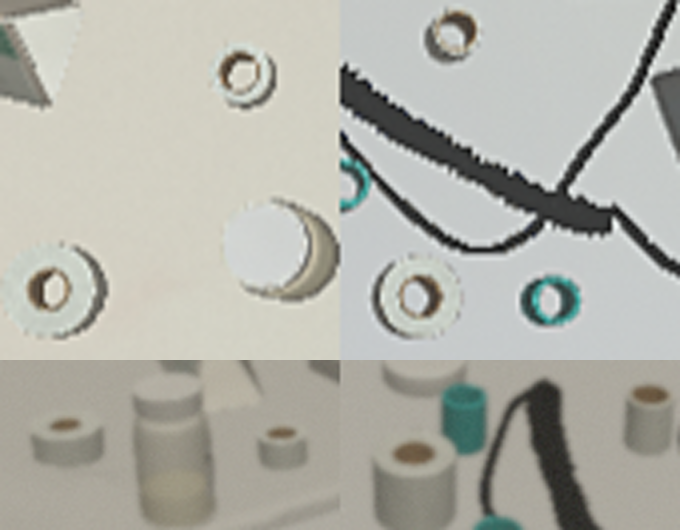

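Request:
carry_out(
  increments=[
    [255,[0,0,0],0],
    [255,[0,0,0],0],
  ],
)

```text
time: 2.8
tool_pos: [0.4384, 0.4005, 0.0185]
ee_rot: [-3.142, -0.0, 3.141]
wrist_force: [0.6, 0.1, -0.5]
width: 0.0292
finger_force: 0.0
```

```bash
python3 look.py w3; python3 -c "
import cv2
cv2.imwrite('pics/w3c.png',cv2.resize(cv2.imread('pics/w3.png')[180:380,180:460],None,fx=2.5,fy=2.5))"
```

```text
t 2.8 tcp [0.4384 0.4005 0.0185] rpy [-3.1416e+00 -1.0000e-04  3.1408e+00] w 0.0292 q [ 0.64  0.27  1.49  0.    1.38 -0.93]
```

View pics/w3c.png

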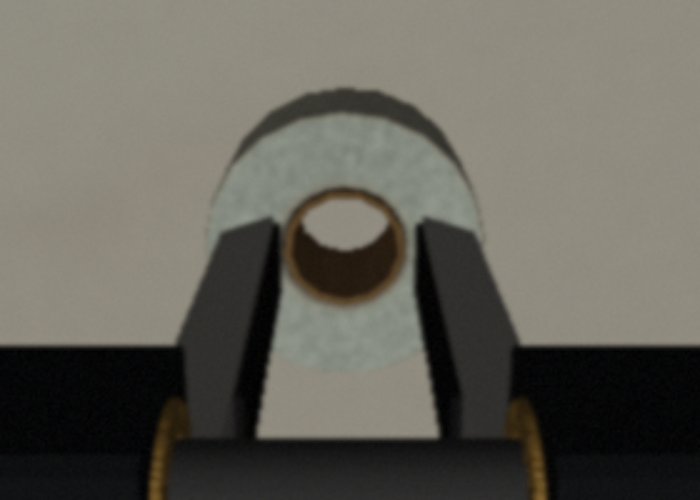

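```bash
python3 -c "
from h import *
print(robot.tcp_to_tips,[a for a in dir(robot) if a[0]!='_'])
o=state();c=robot.get_calibration('wrist')
for z in (14,0,-10,-20,-30):
  for x in(8,-8): print(z,x,np.round([proj(c,o['tool_pos']+Rm(o['ee_rot'])@(np.array([x,s*.5*1000*o['width'],z])/1000)) for s in(-1,1)]))
"
```

```text
0.014 ['IKError', 'close_job', 'get_calibration', 'get_obs', 'snapshot', 'tcp_to_tips']
t 2.85 tcp [0.4384 0.4005 0.0185] rpy [-3.1416 -0.      3.1408] w 0.025 q [ 0.64  0.27  1.49  0.    1.38 -0.93]
14 8 [[299. 249.]
 [338. 249.]]
14 -8 [[299. 273.]
 [338. 273.]]
0 8 [[298. 256.]
 [339. 256.]]
0 -8 [[298. 281.]
 [339. 281.]]
-10 8 [[297. 262.]
 [340. 262.]]
-10 -8 [[297. 287.]
 [340. 287.]]
-20 8 [[296. 268.]
 [341. 268.]]
-20 -8 [[296. 295.]
 [341. 295.]]
-30 8 [[294. 274.]
 [342. 274.]]
-30 -8 [[295. 302.]
 [342. 302.]]
```

The fingers passed over the roll: in the crop the tips cover its top face at (250,225) and (440,225). The true tips look about 34 mm higher than stated. I'll open and descend while watching force.

Request:
carry_out(
  increments=[
    [0,[0,0,0],0],
    [0,[0,0,0],0],
    [0,[0,0,0],0],
    [0,[0,0,0],0],
    [0,[0,0,0],0],
    [0,[0,0,0],0],
    [0,[0,0,0],0],
    [0,[0,0,0],0],
  ],
)

```text
time: 3.65
tool_pos: [0.4384, 0.4005, 0.0186]
ee_rot: [3.142, 0.0, 3.141]
wrist_force: [0.5, -0.8, 0.1]
width: 0.0862
finger_force: 0.0
```

Request:
carry_out(
  increments=[
    [0,[0,0,0],0],
    [0,[0,0,4],0],
    [0,[0,0,4],0],
    [0,[0,0,2],0],
    [0,[0,0,0],0],
  ],
)

```text
time: 4.15
tool_pos: [0.438, 0.4002, 0.0078]
ee_rot: [-3.141, -0.001, 3.141]
wrist_force: [0.9, -0.1, -0.5]
width: 0.0941
finger_force: 0.0
```

```bash
python3 look.py w4; python3 -c "
import cv2
cv2.imwrite('pics/w4c.png',cv2.resize(cv2.imread('pics/w4.png')[180:400,160:480],None,fx=2.5,fy=2.5))"
```

```text
t 4.15 tcp [0.438  0.4002 0.0078] rpy [-3.1408e+00 -1.1000e-03  3.1408e+00] w 0.0941 q [ 0.64  0.28  1.5   0.    1.36 -0.93]
```

View pics/w4c.png

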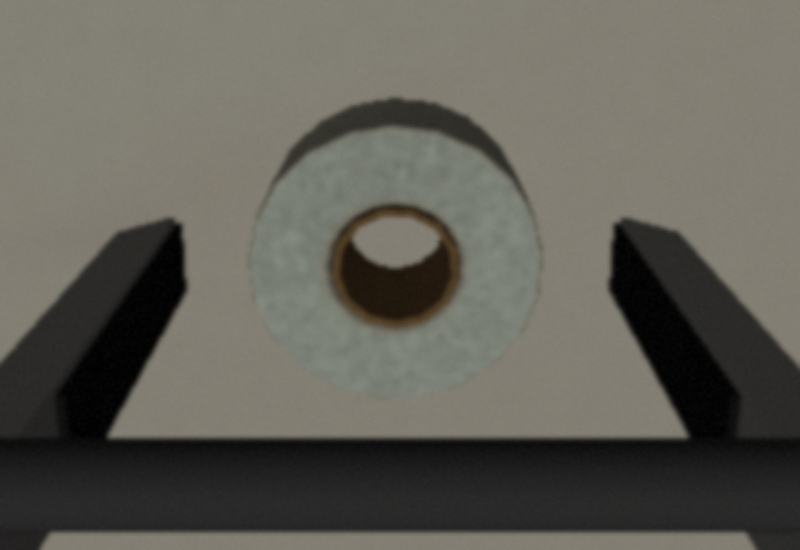

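No contact where the stated tips would already be in the table. The tips really sit about 20 mm above the reported TCP, so I continue down in small steps.

Request:
carry_out(
  increments=[
    [0,[0,0,5],0],
    [0,[0,0,4],0],
    [0,[0,0,3],0],
    [0,[0,0,0],0],
  ],
)

```text
time: 4.6
tool_pos: [0.4379, 0.4002, -0.0043]
ee_rot: [-3.141, -0.001, 3.141]
wrist_force: [-0.6, -0.2, -0.5]
width: 0.0939
finger_force: 0.0
```

Request:
carry_out(
  increments=[
    [0,[0,0,4],0],
    [0,[0,0,3],0],
    [0,[0,0,3],0],
    [0,[0,0,0],0],
  ],
)

```text
time: 5.0
tool_pos: [0.438, 0.4003, -0.0141]
ee_rot: [-3.141, -0.001, 3.141]
wrist_force: [-0.1, -0.5, 0.6]
width: 0.0939
finger_force: 0.0
```

Close and see.

Request:
carry_out(
  increments=[
    [255,[0,0,0],0],
    [255,[0,0,0],0],
    [255,[0,0,0],0],
    [255,[0,0,0],0],
    [255,[0,0,0],0],
    [255,[0,0,0],0],
    [255,[0,0,0],0],
  ],
)

```text
time: 5.7
tool_pos: [0.4385, 0.4005, -0.0132]
ee_rot: [3.141, 0.0, 3.141]
wrist_force: [0.6, 0.6, 1.0]
width: 0.0639
finger_force: 31.2
```

```bash
python3 look.py w5; python3 -c "
import cv2
cv2.imwrite('pics/w5c.png',cv2.resize(cv2.imread('pics/w5.png')[180:400,160:480],None,fx=2.5,fy=2.5))"
```

```text
t 5.7 tcp [ 0.4385  0.4005 -0.0132] rpy [3.1415e+00 2.0000e-04 3.1408e+00] w 0.0639 q [ 0.64  0.3   1.52 -0.    1.32 -0.93]
```

View pics/w5c.png

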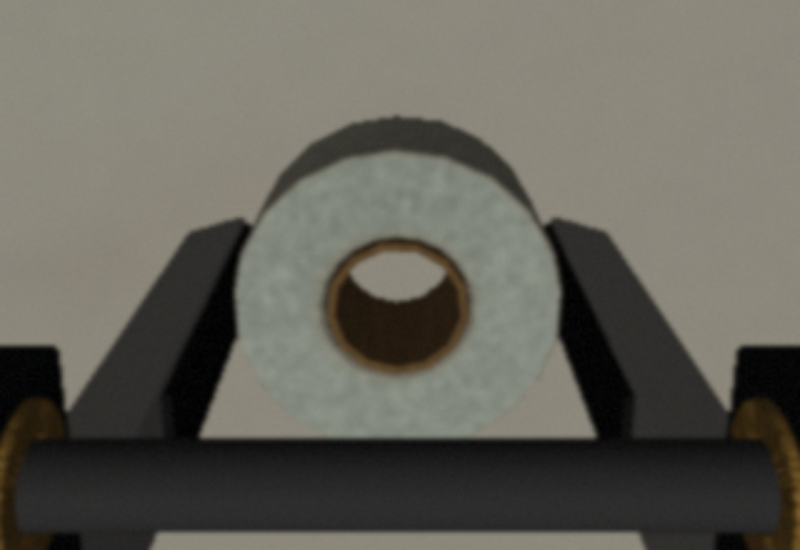

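The roll is held: width 63.9 mm, 31 N, bore centred at full-frame (319,302). I'll lift it and move past the stand, so the wrist camera sits right over the stand.

```bash
python3 - <<'E'
from det import *
o=state();c=robot.get_calibration("wrist");P=ray(c,318.8,302,.030);print(P,to(o,P))
im=cv2.imread("pics/top0.png");h=cv2.cvtColor(im,cv2.COLOR_BGR2HSV)
m=cv2.inRange(h,(0,0,80),(180,60,165));k=np.zeros_like(m);cv2.circle(k,(290,264),24,255,-1)
C=max(cv2.findContours(m&k,0,1)[0],key=cv2.contourArea);e=cv2.fitEllipse(C);print(e,ray(robot.get_calibration("top"),*e[0],.008))
E
```

```text
t 5.75 tcp [ 0.4385  0.4005 -0.0132] rpy [3.1415e+00 2.0000e-04 3.1409e+00] w 0.0643 q [ 0.64  0.3   1.52 -0.    1.32 -0.93]
[0.43988152 0.4006935  0.03      ] [ -1.4   0.2 -43.2]
((289.6393737792969, 263.9535217285156), (30.628175735473633, 31.12808609008789), 76.16547393798828) [0.44639877 0.087501   0.008     ]
```

Request:
carry_out(
  increments=[
    [255,[0,0,-15],0],
    [255,[0,0,-45],0],
    [255,[0,0,-45],0],
    [255,[0,0,-45],0],
    [255,[0,0,-35],0],
    [255,[-11,-45,0],0],
    [255,[-11,-45,0],0],
    [255,[-11,-45,0],0],
  ],
)

```text
time: 6.55
tool_pos: [0.4715, 0.2645, 0.173]
ee_rot: [3.141, 0.002, -3.141]
wrist_force: [1.0, 0.4, -2.0]
width: 0.0643
finger_force: 31.2
```

Request:
carry_out(
  increments=[
    [255,[-11,-45,0],0],
    [255,[-11,-45,0],0],
    [255,[-11,-45,0],0],
    [255,[-11,-45,0],0],
    [255,[0,0,0],0],
    [255,[0,0,0],0],
    [255,[0,0,0],0],
  ],
)

```text
time: 7.25
tool_pos: [0.515, 0.0864, 0.172]
ee_rot: [3.141, 0.0, -3.141]
wrist_force: [0.2, 0.3, -1.6]
width: 0.0642
finger_force: 31.2
```

```bash
python3 look.py w6
```

```text
t 7.25 tcp [0.515  0.0864 0.172 ] rpy [ 3.1408e+00  4.0000e-04 -3.1415e+00] w 0.0642 q [ 0.06  0.03  1.46  0.    1.66 -1.51]
```

View pics/w6.png

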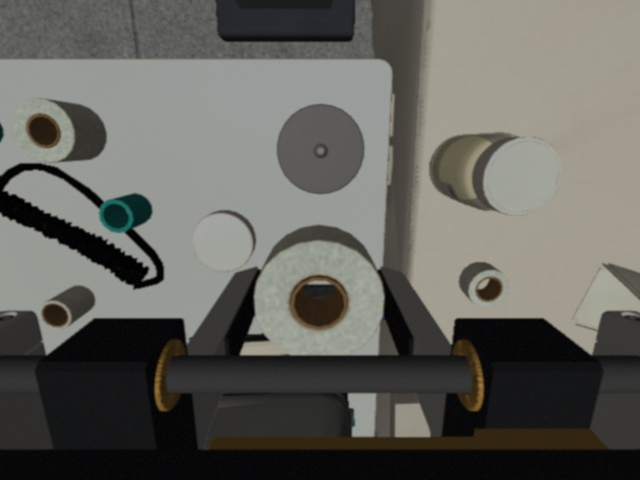

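Stand foot centre is at about (320,149) with the spindle tip on it. The held broad roll's bore is at (319,302), low at (486,287), tall at (43,130), slim at (57,313).

```bash
cat >> det.py <<'E'
def grey(im,u,v,r,lo,hi):
    h=cv2.cvtColor(im,cv2.COLOR_BGR2HSV);m=cv2.inRange(h,(0,0,lo),(180,60,hi));k=np.zeros_like(m);cv2.circle(k,(u,v),r,255,-1)
    C=max(cv2.findContours(m&k,0,1)[0],key=cv2.contourArea);return cv2.fitEllipse(cv2.convexHull(C))
E
python3 - <<'E'
from det import *
im=cv2.imread("pics/w6.png");h=cv2.cvtColor(im,cv2.COLOR_BGR2HSV);print([int(h[149,u,2]) for u in range(260,380,6)])
c=robot.get_calibration("wrist");o=state()
e=grey(im,320,149,52,40,110);print(e,ray(c,*e[0],.008),"tip",ray(c,320,150,.036))
P=ray(c,319,302,o["tool_pos"][2]+.043);print("held",P,to(o,P))
for n,u,v,z in(("tall",43,130,.05),("low",489,287,.026),("slim",57,313,.042)):print(n,ray(c,u,v,z))
E
```

```text
[157, 157, 156, 91, 94, 94, 92, 94, 93, 72, 124, 58, 93, 92, 91, 93, 91, 83, 156, 156]
t 7.3 tcp [0.5149 0.0867 0.1719] rpy [ 3.1410e+00  3.0000e-04 -3.1406e+00] w 0.0638 q [ 0.06  0.03  1.46  0.    1.66 -1.51]
((320.2059631347656, 148.57728576660156), (86.92108154296875, 89.63079833984375), 3.2383739948272705) [0.44655727 0.08842025 0.008     ] tip [0.44740499 0.08809026 0.036     ]
held [0.51641072 0.08696846 0.21493258] [ -1.5   0.3 -43. ]
tall [ 0.43025159 -0.15709732  0.05      ]
low [0.58989116 0.26945907 0.026     ]
slim [ 0.61261062 -0.18561943  0.042     ]
```

Request:
carry_out(
  increments=[
    [255,[35,1.5,0],0],
    [255,[35,0,0],0],
    [255,[0,0,45],0],
    [255,[0,0,45],0],
    [255,[0,0,35],0],
    [255,[0,0,0],0],
    [255,[0,0,0],0],
  ],
)

```text
time: 8.0
tool_pos: [0.4451, 0.088, 0.0471]
ee_rot: [3.141, -0.0, -3.14]
wrist_force: [0.0, -0.0, -0.9]
width: 0.0642
finger_force: 31.2
```

Request:
carry_out(
  increments=[
    [255,[0,0,15],0],
    [255,[0,0,15],0],
    [255,[0,0,10],0],
    [255,[0,0,4],0],
    [255,[0,0,0],0],
    [255,[0,0,0],0],
  ],
)

```text
time: 8.6
tool_pos: [0.4461, 0.0872, 0.0037]
ee_rot: [3.141, 0.002, 3.141]
wrist_force: [0.6, 0.6, -0.6]
width: 0.0639
finger_force: 31.2
```

Request:
carry_out(
  increments=[
    [255,[0,0,1],0],
    [255,[0,0,1],0],
    [255,[0,0,0],0],
  ],
)

```text
time: 8.9
tool_pos: [0.4452, 0.087, 0.0007]
ee_rot: [3.142, 0.0, 3.141]
wrist_force: [0.4, -0.3, -0.9]
width: 0.0637
finger_force: 31.2
```

Request:
carry_out(
  increments=[
    [255,[0,0,1],0],
    [255,[0,0,1],0],
    [255,[0,0,0],0],
  ],
)

```text
time: 9.2
tool_pos: [0.4452, 0.087, -0.0014]
ee_rot: [3.142, 0.0, 3.141]
wrist_force: [0.3, -0.5, -0.7]
width: 0.0642
finger_force: 31.2
```

Request:
carry_out(
  increments=[
    [255,[0,0,1],0],
    [255,[0,0,0.5],0],
    [255,[0,0,0],0],
    [255,[0,0,0],0],
  ],
)

```text
time: 9.6
tool_pos: [0.4453, 0.087, -0.0015]
ee_rot: [-3.142, 0.0, 3.141]
wrist_force: [-3.9, -0.7, 7.4]
width: 0.0641
finger_force: 31.3
```

Request:
carry_out(
  increments=[
    [0,[0,0,-1],0],
    [0,[0,0,0],0],
    [0,[0,0,0],0],
    [0,[0,0,0],0],
    [0,[0,0,-20],0],
    [0,[0,0,-40],0],
    [0,[0,0,-40],0],
    [0,[0,0,-40],0],
  ],
)

```text
time: 10.4
tool_pos: [0.4448, 0.087, 0.1391]
ee_rot: [3.142, -0.001, 3.141]
wrist_force: [0.7, -0.7, -0.5]
width: 0.094
finger_force: 0.0
```

Request:
carry_out(
  increments=[
    [0,[0,0,-35],0],
    [0,[0,0,0],0],
    [0,[0,0,0],0],
  ],
)

```text
time: 10.7
tool_pos: [0.4456, 0.087, 0.1736]
ee_rot: [3.141, 0.002, 3.141]
wrist_force: [0.4, 0.6, -0.4]
width: 0.0937
finger_force: 0.0
```

```bash
python3 look.py w7; cat >> det.py <<'E'
def bore(im,u,v,r,vmax=85,amin=20):
    "dark/brown bore blobs near (u,v): hull ellipse"
    h=cv2.cvtColor(im,cv2.COLOR_BGR2HSV)
    m=cv2.inRange(h,(5,50,0),(28,255,255));k=np.zeros_like(m);cv2.circle(k,(int(u),int(v)),int(r),255,-1)
    p=cv2.findNonZero(m&k)
    return cv2.fitEllipse(cv2.convexHull(p))
E
python3 - <<'E'
from det import *
im=cv2.imread("pics/w7.png");c=robot.get_calibration("wrist");o=state()
u,v=proj(c,[.4465,.088,.042]);print(u,v)
b=bore(im,u,v,35);print(b,ray(c,*b[0],.042))
h=cv2.cvtColor(im,cv2.COLOR_BGR2HSV);print([tuple(map(int,h[int(v)+8,x])) for x in range(int(u)-54,int(u)+55,4)])
E
```

```text
t 10.7 tcp [0.4456 0.087  0.1736] rpy [3.1414e+00 1.7000e-03 3.1409e+00] w 0.0937 q [ 0.07 -0.13  1.6   0.    1.67 -1.5 ]
t 10.75 tcp [0.4447 0.087  0.1721] rpy [ 3.1416e+00 -1.4000e-03  3.1409e+00] w 0.0938 q [ 0.07 -0.13  1.6   0.    1.67 -1.5 ]
319.6017289794658 223.7430418417853
((318.5243835449219, 223.05262756347656), (29.051671981811523, 29.630990982055664), 92.49124145507812) [0.44581155 0.08695292 0.042     ]
[(53, 7, 152), (55, 10, 151), (55, 10, 154), (53, 7, 151), (53, 8, 123), (12, 14, 90), (43, 19, 161), (45, 19, 159), (45, 16, 159), (46, 18, 155), (26, 34, 127), (16, 133, 67), (14, 150, 39), (15, 157, 39), (18, 140, 40), (16, 152, 42), (17, 129, 83), (36, 25, 144), (45, 20, 155), (45, 17, 154), (44, 18, 155), (40, 20, 154), (10, 9, 85), (45, 5, 95), (60, 5, 152), (60, 8, 153), (54, 8, 152), (60, 7, 152)]
```

Broad roll's bore is at (318,223), i.e. (0.4458, 0.0870), within about 1.3 mm of the spindle. Next the tall roll.

Request:
carry_out(
  increments=[
    [0,[5,-41,0],0],
    [0,[5,-41,0],0],
    [0,[5,-41,0],0],
    [0,[5,-41,0],0],
    [0,[5,-41,0],0],
    [0,[5,-40,0],0],
    [0,[0,0,0],0],
    [0,[0,0,0],0],
  ],
)

```text
time: 11.55
tool_pos: [0.4139, -0.1579, 0.1708]
ee_rot: [3.139, -0.004, 3.139]
wrist_force: [0.7, -0.4, -0.2]
width: 0.0941
finger_force: 0.0
```

```bash
python3 look.py w8; cat > find.py <<'E'
import sys
from det import *
n,x,y,z,r=sys.argv[1],*map(float,sys.argv[2:6])
im=cv2.imread(f"pics/{n}.png");c=robot.get_calibration("wrist");o=state()
u,v=proj(c,[x,y,z]);b=bore(im,u,v,r);P=ray(c,*b[0],z);print("exp",u,v,"bore",np.round(b[0],1),np.round(b[1],1),"P",P.round(4),"shift",to(o,P))
E
python3 find.py w8 .43 -.158 .05 40
```

```text
t 11.55 tcp [ 0.4139 -0.1579  0.1708] rpy [ 3.1388 -0.0037  3.1386] w 0.0941 q [-0.49 -0.15  1.62  0.    1.67 -2.06]
t 11.6 tcp [ 0.4142 -0.1572  0.1712] rpy [ 3.1392e+00 -2.9000e-03  3.1404e+00] w 0.0942 q [-0.49 -0.15  1.62  0.    1.67 -2.06]
exp 317.4387740711553 240.24027942061574 bore [309.8 251.8] [37.1 56.3] P [ 0.4415 -0.1654  0.05  ] shift [-27.7  -8.4 121.1]
```

```bash
python3 - <<'E'
s=open('det.py').read()
s=s.replace("    p=cv2.findNonZero(m&k)\n","    p=max(cv2.findContours(cv2.morphologyEx(m&k,cv2.MORPH_OPEN,np.ones((3,3))),0,1)[0],key=cv2.contourArea)\n").replace("(5,50,0)","(5,70,20)")
open('det.py','w').write(s)
E
python3 find.py w8 .43 -.158 .05 32;  python3 find.py w7 .43 -.158 .05 32 2>&1 | tail -1 >/dev/null
python3 -c "
import cv2
cv2.imwrite('pics/w8c.png',cv2.resize(cv2.imread('pics/w8.png')[180:310,230:410],None,fx=3,fy=3))"
```

```text
t 11.6 tcp [ 0.4142 -0.1572  0.1712] rpy [ 3.1392e+00 -2.9000e-03  3.1404e+00] w 0.0942 q [-0.49 -0.15  1.62  0.    1.67 -2.06]
exp 317.4387740711553 240.24027942061574 bore [317.1 241.1] [27.1 29.1] P [ 0.4308 -0.1584  0.05  ] shift [-17.   -1.4 121.2]
```

View pics/w8c.png

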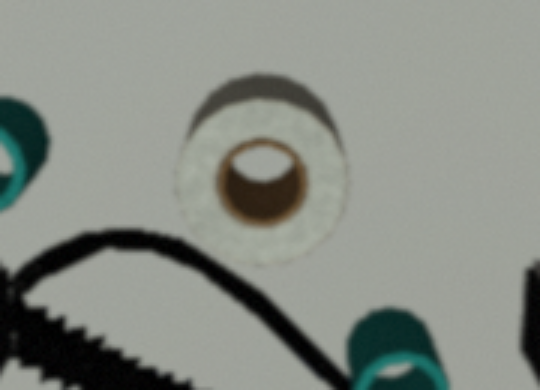

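Tall roll bore is at full-frame (317,241), i.e. (0.4308, −0.1584). The cord passes on its +x side, clear of a y-direction grasp.

Request:
carry_out(
  increments=[
    [50,[-17,-1,33],0],
    [50,[0,0,40],0],
    [50,[0,0,40],0],
    [50,[0,0,30],0],
    [50,[0,0,20],0],
    [50,[0,0,10],0],
    [50,[0,0,0],0],
    [50,[0,0,0],0],
  ],
)

```text
time: 12.4
tool_pos: [0.4328, -0.1586, 0.0009]
ee_rot: [-3.141, 0.001, -3.141]
wrist_force: [0.1, 0.5, 0.2]
width: 0.0755
finger_force: 0.0
```

Request:
carry_out(
  increments=[
    [255,[0,0,0],0],
    [255,[0,0,0],0],
    [255,[0,0,0],0],
    [255,[0,0,0],0],
    [255,[0,0,0],0],
    [255,[0,0,0],0],
  ],
)

```text
time: 13.0
tool_pos: [0.4327, -0.1593, 0.001]
ee_rot: [-3.141, 0.002, 3.141]
wrist_force: [-0.9, 1.1, 6.2]
width: 0.0541
finger_force: 30.0
```

```bash
python3 look.py w9;python3 find.py w9 .431 -.158 .05 50
```

```text
t 13.0 tcp [ 0.4327 -0.1593  0.001 ] rpy [-3.1410e+00  1.5000e-03  3.1408e+00] w 0.0541 q [-0.48  0.    1.83  0.    1.3  -2.05]
t 13.05 tcp [ 0.4327 -0.1593  0.001 ] rpy [-3.1410e+00  1.6000e-03  3.1408e+00] w 0.0542 q [-0.48  0.    1.83  0.    1.3  -2.05]
exp 321.13119618802557 301.61839879923457 bore [318.5 297.7] [55.5 59.9] P [ 0.429  -0.1592  0.05  ] shift [  3.6   0.  -49. ]
```

Request:
carry_out(
  increments=[
    [255,[0,0,-15],0],
    [255,[0,0,-45],0],
    [255,[0,0,-45],0],
    [255,[-4,41,-15],0],
    [255,[-4,41,0],0],
    [255,[-4,41,0],0],
    [255,[-4,41,0],0],
    [255,[0,41,0],0],
  ],
)

```text
time: 13.85
tool_pos: [0.4477, 0.0475, 0.1192]
ee_rot: [-3.142, -0.001, 3.14]
wrist_force: [0.2, -0.6, -0.9]
width: 0.0541
finger_force: 30.0
```

Request:
carry_out(
  increments=[
    [255,[0,41,0],0],
    [255,[0,0,0],0],
    [255,[0,0,0],0],
    [255,[0,0,0],0],
  ],
)

```text
time: 14.25
tool_pos: [0.4479, 0.0861, 0.1195]
ee_rot: [-3.141, -0.001, 3.14]
wrist_force: [-0.1, -0.8, -0.8]
width: 0.0543
finger_force: 30.0
```

```bash
python3 look.py w10; python3 - <<'E'
from det import *
im=cv2.imread("pics/w10.png");c=robot.get_calibration("wrist");o=state()
z=o["tool_pos"][2]+.049
h=cv2.cvtColor(im,cv2.COLOR_BGR2HSV)
u,v=proj(c,[o["tool_pos"][0]-.003,o["tool_pos"][1],z]);print(u,v)
b=bore(im,u,v,50);print(b,to(o,ray(c,*b[0],z)))
cv2.imwrite("pics/w10c.png",im[180:400,160:480])
E
```

```text
t 14.25 tcp [0.4479 0.0861 0.1195] rpy [-3.1409e+00 -1.1000e-03  3.1400e+00] w 0.0543 q [ 0.07 -0.1   1.69 -0.    1.56 -1.5 ]
t 14.3 tcp [0.4481 0.0859 0.1196] rpy [-3.1411e+00 -8.0000e-04  3.1392e+00] w 0.0542 q [ 0.07 -0.1   1.69 -0.    1.56 -1.5 ]
318.42979876855424 298.7999707955023
((318.5137634277344, 297.71875), (55.3989143371582, 59.932132720947266), 89.41453552246094) [  3.6   0.  -49. ]
```

View pics/w10c.png

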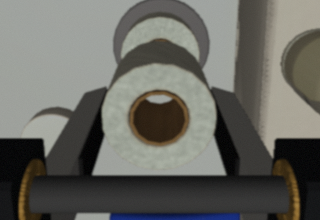

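The held tall roll hangs level with its bore at full-frame (320,298), above the broad roll. Correcting by 1 mm and lowering.

Request:
carry_out(
  increments=[
    [255,[-1,1,30],0],
    [255,[0,0,25],0],
    [255,[0,0,12],0],
    [255,[0,0,5],0],
    [255,[0,0,0],0],
    [255,[0,0,0],0],
  ],
)

```text
time: 14.9
tool_pos: [0.4502, 0.0878, 0.0493]
ee_rot: [3.141, 0.002, 3.14]
wrist_force: [-0.0, 0.2, -1.3]
width: 0.0544
finger_force: 30.0
```

Request:
carry_out(
  increments=[
    [255,[0,0,1.5],0],
    [255,[0,0,1.5],0],
    [255,[0,0,0],0],
    [255,[0,0,0],0],
  ],
)

```text
time: 15.3
tool_pos: [0.4493, 0.0881, 0.0453]
ee_rot: [3.142, 0.0, 3.141]
wrist_force: [0.0, 0.6, -2.1]
width: 0.054
finger_force: 30.0
```

Request:
carry_out(
  increments=[
    [255,[0,0,1],0],
    [255,[0,0,1],0],
    [255,[0,0,0],0],
    [255,[0,0,0],0],
  ],
)

```text
time: 15.7
tool_pos: [0.4492, 0.0881, 0.0431]
ee_rot: [3.141, 0.0, 3.141]
wrist_force: [0.4, 0.7, -0.9]
width: 0.0544
finger_force: 30.0
```

Request:
carry_out(
  increments=[
    [255,[0,0,0.5],0],
    [255,[0,0,0.5],0],
    [255,[0,0,0],0],
  ],
)

```text
time: 16.0
tool_pos: [0.4493, 0.0881, 0.043]
ee_rot: [3.141, 0.0, 3.141]
wrist_force: [-2.1, -0.3, 3.9]
width: 0.0542
finger_force: 30.0
```

Request:
carry_out(
  increments=[
    [0,[0,0,-0.5],0],
    [0,[0,0,0],0],
    [0,[0,0,0],0],
    [0,[0,0,0],0],
    [0,[0,0,-15],0],
    [0,[0,0,-40],0],
    [0,[0,0,-45],0],
    [0,[0,0,-45],0],
  ],
)

```text
time: 16.8
tool_pos: [0.4487, 0.088, 0.1886]
ee_rot: [-3.142, -0.001, 3.141]
wrist_force: [1.0, -0.0, -0.4]
width: 0.094
finger_force: 0.0
```

Request:
carry_out(
  increments=[
    [0,[0,0,-12],0],
    [0,[0,0,0],0],
    [0,[0,0,0],0],
  ],
)

```text
time: 17.1
tool_pos: [0.4485, 0.088, 0.1978]
ee_rot: [-3.141, -0.003, 3.141]
wrist_force: [0.1, 0.4, -0.6]
width: 0.0939
finger_force: 0.0
```

```bash
python3 look.py w11;python3 find.py w11 .446 .087 .092 40
```

```text
t 17.1 tcp [0.4485 0.088  0.1978] rpy [-3.1415e+00 -2.6000e-03  3.1408e+00] w 0.0939 q [ 0.07 -0.12  1.55  0.    1.72 -1.5 ]
t 17.15 tcp [0.448  0.0879 0.197 ] rpy [-3.1413 -0.0044  3.1408] w 0.0939 q [ 0.07 -0.12  1.55  0.    1.72 -1.5 ]
exp 317.5522951593798 226.2162257142008 bore [318.7 226.1] [29.7 31.3] P [0.4459 0.088  0.092 ] shift [  1.7   0.2 105. ]
```

Tall roll sits at (0.4459, 0.0880). Now the low roll.

Request:
carry_out(
  increments=[
    [0,[-22,36,0],0],
    [0,[-22,36,0],0],
    [0,[-22,36,0],0],
    [0,[-22,36,0],0],
    [0,[-22,36,0],0],
    [0,[0,0,25],0],
    [0,[0,0,0],0],
    [0,[0,0,0],0],
  ],
)

```text
time: 17.95
tool_pos: [0.5578, 0.2672, 0.1717]
ee_rot: [-3.139, -0.006, 3.141]
wrist_force: [-1.2, -0.4, -0.4]
width: 0.0939
finger_force: 0.0
```

```bash
python3 look.py w12;python3 find.py w12 .59 .268 .026 30
```

```text
t 17.95 tcp [0.5578 0.2672 0.1717] rpy [-3.1394 -0.0055  3.1407] w 0.0939 q [ 0.36  0.25  1.21 -0.    1.69 -1.21]
t 18.0 tcp [0.5585 0.2672 0.1736] rpy [-3.1406e+00 -2.3000e-03  3.1403e+00] w 0.094 q [ 0.35  0.25  1.21 -0.    1.69 -1.21]
exp 319.5032471395344 247.8526405983863 bore [321.5 252.8] [23.  25.8] P [0.5954 0.2701 0.026 ] shift [-37.2   3.1 147.5]
```

Request:
carry_out(
  increments=[
    [0,[-36,3,20],0],
    [0,[0,0,45],0],
    [0,[0,0,45],0],
    [0,[0,0,40],0],
    [0,[0,0,20],0],
    [0,[0,0,8],0],
    [0,[0,0,3],0],
    [0,[0,0,0],0],
  ],
)

```text
time: 18.8
tool_pos: [0.5965, 0.271, -0.0043]
ee_rot: [3.14, 0.003, 3.14]
wrist_force: [-0.1, -0.6, 0.1]
width: 0.0944
finger_force: 0.0
```

Request:
carry_out(
  increments=[
    [255,[0,0,2],0],
    [255,[0,0,1],0],
    [255,[0,0,0],0],
    [255,[0,0,0],0],
    [255,[0,0,0],0],
    [255,[0,0,0],0],
    [255,[0,0,0],0],
    [255,[0,0,0],0],
  ],
)

```text
time: 19.6
tool_pos: [0.5953, 0.2709, -0.0094]
ee_rot: [-3.142, 0.0, 3.141]
wrist_force: [0.3, -0.3, -0.4]
width: 0.0422
finger_force: 31.1
```

```bash
python3 look.py w13;python3 find.py w13 .594 .27 .026 45
```

```text
t 19.6 tcp [ 0.5953  0.2709 -0.0094] rpy [-3.1415  0.      3.1409] w 0.0422 q [ 0.34  0.42  1.36 -0.    1.37 -1.23]
t 19.65 tcp [ 0.5953  0.2709 -0.0094] rpy [-3.1416 -0.      3.1409] w 0.0424 q [ 0.34  0.42  1.36 -0.    1.37 -1.23]
exp 316.73852595317413 290.35492541482756 bore [318.6 286.6] [50.7 55.2] P [0.5919 0.2709 0.026 ] shift [  3.4   0.  -35.4]
```

Request:
carry_out(
  increments=[
    [255,[0,0,-15],0],
    [255,[0,0,-45],0],
    [255,[0,0,-45],0],
    [255,[0,0,-45],0],
    [255,[0,0,-40],0],
    [255,[29,-37,-10],0],
    [255,[29,-37,0],0],
    [255,[29,-37,0],0],
  ],
)

```text
time: 20.45
tool_pos: [0.5077, 0.1591, 0.1925]
ee_rot: [3.141, 0.003, -3.141]
wrist_force: [-0.1, 0.4, -0.0]
width: 0.0423
finger_force: 31.1
```

Request:
carry_out(
  increments=[
    [255,[29,-36,0],0],
    [255,[29,-36,0],0],
    [255,[1,0,0],0],
    [255,[0,0,30],0],
    [255,[0,0,30],0],
    [255,[0,0,20],0],
    [255,[0,0,0],0],
    [255,[0,0,0],0],
  ],
)

```text
time: 21.25
tool_pos: [0.4498, 0.0885, 0.1115]
ee_rot: [3.141, 0.001, 3.141]
wrist_force: [1.1, -0.9, -0.3]
width: 0.0423
finger_force: 31.1
```

```bash
python3 look.py w14; python3 - <<'E'
from det import *
im=cv2.imread("pics/w14.png");c=robot.get_calibration("wrist");o=state();z=o["tool_pos"][2]+.0354
u,v=proj(c,o["tool_pos"]+[-.0034,0,.0354]);b=bore(im,u,v,45);P=ray(c,*b[0],z);print(b,P,to(o,P))
E
```

```text
t 21.25 tcp [0.4498 0.0885 0.1115] rpy [3.1412e+00 9.0000e-04 3.1413e+00] w 0.0423 q [ 0.07 -0.09  1.69  0.    1.54 -1.5 ]
t 21.3 tcp [0.4504 0.0885 0.1123] rpy [3.1412e+00 2.7000e-03 3.1413e+00] w 0.0427 q [ 0.07 -0.09  1.69  0.    1.54 -1.5 ]
((318.6351013183594, 286.3671875), (51.368995666503906, 55.16984176635742), 89.88758850097656) [0.44678549 0.0885371  0.14771887] [  3.5   0.1 -35.4]
```

Correct y by −0.5 mm and lower to contact (expected at TCP z ≈ 0.0866).

Request:
carry_out(
  increments=[
    [255,[0.5,-0.5,12],0],
    [255,[0,0,8],0],
    [255,[0,0,2],0],
    [255,[0,0,0],0],
    [255,[0,0,0],0],
  ],
)

```text
time: 21.8
tool_pos: [0.4488, 0.0875, 0.0887]
ee_rot: [3.141, 0.0, 3.141]
wrist_force: [-0.2, 0.1, -0.6]
width: 0.0422
finger_force: 31.1
```

Request:
carry_out(
  increments=[
    [255,[0,0,1],0],
    [255,[0,0,0.5],0],
    [255,[0,0,0],0],
    [255,[0,0,0],0],
  ],
)

```text
time: 22.2
tool_pos: [0.4487, 0.0876, 0.0872]
ee_rot: [3.141, 0.0, 3.141]
wrist_force: [-0.2, 0.3, 0.0]
width: 0.0422
finger_force: 31.1
```

Request:
carry_out(
  increments=[
    [255,[0,0,0.5],0],
    [255,[0,0,0.5],0],
    [255,[0,0,0],0],
    [255,[0,0,0],0],
  ],
)

```text
time: 22.6
tool_pos: [0.4488, 0.0875, 0.0863]
ee_rot: [3.141, 0.0, 3.141]
wrist_force: [-0.5, -0.5, 0.4]
width: 0.0425
finger_force: 31.1
```

Request:
carry_out(
  increments=[
    [255,[0,0,0.5],0],
    [255,[0,0,0],0],
    [255,[0,0,0],0],
  ],
)

```text
time: 22.9
tool_pos: [0.4489, 0.0875, 0.0863]
ee_rot: [3.141, 0.001, 3.141]
wrist_force: [-2.5, 0.1, 6.1]
width: 0.0424
finger_force: 31.0
```

Request:
carry_out(
  increments=[
    [0,[0,0,-0.5],0],
    [0,[0,0,0],0],
    [0,[0,0,0],0],
    [0,[0,0,0],0],
    [0,[0,0,-15],0],
    [0,[0,0,-40],0],
    [0,[0,0,-45],0],
    [0,[0,0,-30],0],
  ],
)

```text
time: 23.7
tool_pos: [0.4494, 0.0876, 0.2191]
ee_rot: [3.141, 0.003, 3.141]
wrist_force: [0.0, -0.2, -0.1]
width: 0.0939
finger_force: 0.0
```

Request:
carry_out(
  increments=[
    [0,[0,0,0],0],
    [0,[0,0,0],0],
    [0,[0,0,0],0],
  ],
)

```text
time: 24.0
tool_pos: [0.4478, 0.0874, 0.2141]
ee_rot: [-3.141, -0.003, 3.141]
wrist_force: [0.2, 0.5, -0.7]
width: 0.094
finger_force: 0.0
```

```bash
python3 look.py w15;python3 find.py w15 .446 .087 .122 40
```

```text
t 24.0 tcp [0.4478 0.0874 0.2141] rpy [-3.1415 -0.0033  3.1408] w 0.094 q [ 0.07 -0.12  1.52  0.    1.75 -1.5 ]
t 24.05 tcp [0.4477 0.0874 0.2139] rpy [-3.1414 -0.0039  3.1408] w 0.0939 q [ 0.07 -0.12  1.52  0.    1.75 -1.5 ]
exp 318.05574875862266 229.9816105701916 bore [318.8 229.5] [31.3 32. ] P [0.4456 0.0876 0.122 ] shift [ 1.7  0.2 91.9]
```

Low roll sits at (0.4456, 0.0876). Now the slim roll.

Request:
carry_out(
  increments=[
    [0,[-19,-39,0],0],
    [0,[-19,-39,0],0],
    [0,[-19,-39,0],0],
    [0,[-19,-39,0],0],
    [0,[-19,-39,0],0],
    [0,[-19,-39,0],0],
    [0,[-19,-39,0],0],
    [0,[0,0,30],0],
  ],
)

```text
time: 24.85
tool_pos: [0.5842, -0.1913, 0.1867]
ee_rot: [-3.138, 0.004, 3.136]
wrist_force: [0.6, -0.0, 0.1]
width: 0.0941
finger_force: 0.0
```

Request:
carry_out(
  increments=[
    [0,[0,0,0],0],
    [0,[0,0,0],0],
    [0,[0,0,0],0],
  ],
)

```text
time: 25.15
tool_pos: [0.5815, -0.1848, 0.187]
ee_rot: [-3.141, 0.001, -3.141]
wrist_force: [0.9, -0.5, 0.9]
width: 0.094
finger_force: 0.0
```

```bash
python3 look.py w16;python3 find.py w16 .612 -.187 .042 30
```

```text
t 25.15 tcp [ 0.5815 -0.1848  0.187 ] rpy [-3.1415e+00  8.0000e-04 -3.1412e+00] w 0.094 q [-0.4   0.22  1.21  0.    1.71 -1.97]
t 25.2 tcp [ 0.5818 -0.1849  0.1876] rpy [-3.1409e+00  2.0000e-03 -3.1411e+00] w 0.0939 q [-0.4   0.22  1.21  0.    1.71 -1.97]
exp 316.57066358431933 246.59019021464513 bore [313.4 251.3] [20.7 25.6] P [ 0.6171 -0.1903  0.042 ] shift [-34.9  -5.3 145.7]
```

View pics/w16.png

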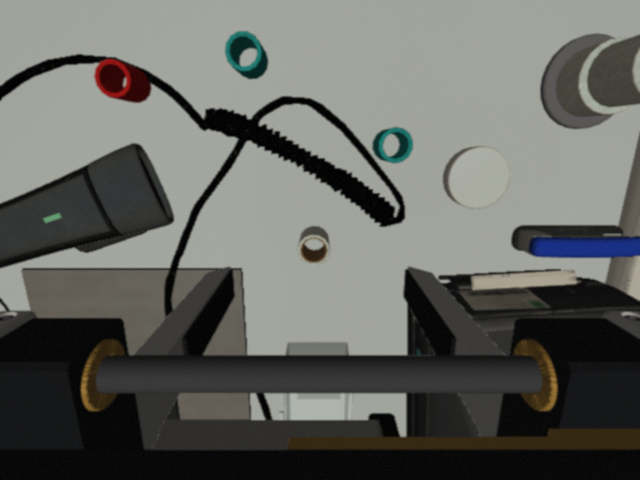

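Slim roll's bore is at (314,246), the scanner's head at (165,190) on its −y side. I'll check how close the scanner comes to the gripper body.

```bash
python3 - <<'E'
from h import *
t,s,w=[robot.get_calibration(n) for n in("top","scene","wrist")]
o=state()
for z in(.05,.08,.11,.14,.17):
    a,b,d,e=ray(t,441,224,z),ray(s,434,252,z),ray(w,172,215,z),ray(w,140,148,z);print(z,a[:2].round(3),b[:2].round(3),d[:2].round(3),e[:2].round(3))
P=ray(w,314,246,.042);print(P,to(o,P))
E
```

```text
t 25.2 tcp [ 0.5818 -0.1849  0.1876] rpy [-3.1409e+00  2.0000e-03 -3.1411e+00] w 0.0939 q [-0.4   0.22  1.21  0.    1.71 -1.97]
0.05 [ 0.55  -0.331] [ 0.603 -0.244] [ 0.577 -0.33 ] [ 0.513 -0.353]
0.08 [ 0.546 -0.323] [ 0.568 -0.277] [ 0.571 -0.317] [ 0.512 -0.338]
0.11 [ 0.542 -0.314] [ 0.533 -0.31 ] [ 0.565 -0.304] [ 0.512 -0.323]
0.14 [ 0.538 -0.305] [ 0.498 -0.343] [ 0.558 -0.291] [ 0.511 -0.308]
0.17 [ 0.533 -0.296] [ 0.463 -0.376] [ 0.552 -0.278] [ 0.511 -0.293]
[ 0.61136401 -0.1896626   0.042     ] [-29.2  -4.7 145.7]
```

Clear: the scanner end is at y ≈ −0.304 and x ≤ 0.565, outside the body's footprint. Descending on the slim roll.

Request:
carry_out(
  increments=[
    [50,[-29,-5,10],0],
    [50,[0,0,45],0],
    [50,[0,0,45],0],
    [50,[0,0,40],0],
    [50,[0,0,30],0],
    [50,[0,0,15],0],
    [50,[0,0,4],0],
    [50,[0,0,0],0],
  ],
)

```text
time: 26.0
tool_pos: [0.6114, -0.1906, -0.0014]
ee_rot: [-3.141, 0.002, 3.141]
wrist_force: [0.2, -0.7, -0.3]
width: 0.0759
finger_force: 0.0
```

Request:
carry_out(
  increments=[
    [255,[0,0,0],0],
    [255,[0,0,0],0],
    [255,[0,0,0],0],
    [255,[0,0,0],0],
    [255,[0,0,0],0],
    [255,[0,0,0],0],
    [255,[0,0,0],0],
    [255,[0,0,0],0],
  ],
)

```text
time: 26.8
tool_pos: [0.6105, -0.1906, -0.0028]
ee_rot: [3.142, 0.0, 3.141]
wrist_force: [-0.6, -0.0, 1.7]
width: 0.0315
finger_force: 29.4
```

```bash
python3 look.py w17;python3 find.py w17 .611 -.19 .042 45; python3 - <<'E'
from det import *
im=cv2.imread("pics/w17.png");h=cv2.cvtColor(im,cv2.COLOR_BGR2HSV)
for v in range(245,345,5): print(v,[tuple(map(int,h[v,319]))])
E
```

```text
t 26.8 tcp [ 0.6105 -0.1906 -0.0028] rpy [3.1415e+00 1.0000e-04 3.1409e+00] w 0.0315 q [-0.39  0.38  1.39  0.    1.37 -1.96]
t 26.85 tcp [ 0.6105 -0.1906 -0.0028] rpy [3.1415e+00 1.0000e-04 3.1409e+00] w 0.0316 q [-0.39  0.38  1.39  0.    1.37 -1.96]
exp 319.6968401532576 301.78684658088184 bore [318.6 307.7] [51.1 55.7] P [ 0.6142 -0.1905  0.042 ] shift [ -3.6   0.1 -44.8]
245 [(41, 11, 194)]
250 [(41, 11, 193)]
255 [(23, 36, 86)]
260 [(24, 31, 82)]
265 [(24, 30, 84)]
270 [(22, 34, 83)]
275 [(25, 31, 91)]
280 [(43, 18, 199)]
285 [(21, 44, 168)]
290 [(43, 12, 197)]
295 [(38, 16, 177)]
300 [(14, 139, 55)]
305 [(17, 142, 54)]
310 [(15, 146, 54)]
315 [(14, 134, 55)]
320 [(14, 132, 56)]
325 [(16, 139, 57)]
330 [(17, 143, 82)]
335 [(43, 18, 194)]
340 [(45, 13, 194)]
```

Request:
carry_out(
  increments=[
    [255,[0,0,-13],0],
    [255,[0,0,-45],0],
    [255,[0,0,-45],0],
    [255,[0,0,-45],0],
    [255,[0,0,-45],0],
    [255,[24,40,-10],0],
    [255,[24,40,0],0],
    [255,[24,40,0],0],
  ],
)

```text
time: 27.65
tool_pos: [0.5382, -0.0697, 0.2019]
ee_rot: [-3.141, 0.003, 3.14]
wrist_force: [-0.3, 0.4, -0.0]
width: 0.0318
finger_force: 29.4
```

Request:
carry_out(
  increments=[
    [255,[24,40,0],0],
    [255,[24,40,0],0],
    [255,[24,40,0],0],
    [255,[24,38,0],0],
    [255,[0,0,30],0],
    [255,[0,0,25],0],
    [255,[0,0,0],0],
    [255,[0,0,0],0],
  ],
)

```text
time: 28.45
tool_pos: [0.4427, 0.0875, 0.1459]
ee_rot: [3.142, 0.0, 3.141]
wrist_force: [0.1, -0.0, 1.6]
width: 0.0316
finger_force: 29.4
```

```bash
python3 look.py w18; python3 - <<'E'
from det import *
im=cv2.imread("pics/w18.png");c=robot.get_calibration("wrist");o=state();z=o["tool_pos"][2]+.0448
u,v=proj(c,o["tool_pos"]+[.0036,0,.0448]);b=bore(im,u,v,40);P=ray(c,*b[0],z);print(b,P,to(o,P))
E
```

```text
t 28.45 tcp [0.4427 0.0875 0.1459] rpy [3.1415e+00 3.0000e-04 3.1408e+00] w 0.0316 q [ 0.07 -0.13  1.65  0.    1.61 -1.5 ]
t 28.5 tcp [0.4435 0.0874 0.1467] rpy [3.1414e+00 2.2000e-03 3.1404e+00] w 0.0319 q [ 0.07 -0.13  1.65  0.    1.61 -1.5 ]
((318.54052734375, 307.9242248535156), (51.05480194091797, 55.864288330078125), 89.25740051269531) [0.44714848 0.08741623 0.19153095] [ -3.8   0.  -44.8]
```

Request:
carry_out(
  increments=[
    [255,[0.8,0.2,13],0],
    [255,[0,0,8],0],
    [255,[0,0,3],0],
    [255,[0,0,0],0],
    [255,[0,0,0],0],
  ],
)

```text
time: 29.0
tool_pos: [0.442, 0.0877, 0.1211]
ee_rot: [3.142, 0.0, 3.141]
wrist_force: [0.3, -0.0, -0.0]
width: 0.0314
finger_force: 29.4
```

Request:
carry_out(
  increments=[
    [255,[0,0,1],0],
    [255,[0,0,0.5],0],
    [255,[0,0,0],0],
    [255,[0,0,0],0],
  ],
)

```text
time: 29.4
tool_pos: [0.442, 0.0877, 0.1197]
ee_rot: [3.142, 0.0, 3.141]
wrist_force: [0.9, -0.2, 0.3]
width: 0.0315
finger_force: 29.4
```

Request:
carry_out(
  increments=[
    [255,[0,0,0.5],0],
    [255,[0,0,0.5],0],
    [255,[0,0,0],0],
    [255,[0,0,0],0],
  ],
)

```text
time: 29.8
tool_pos: [0.4421, 0.0878, 0.1191]
ee_rot: [3.141, 0.001, 3.141]
wrist_force: [-1.5, 0.1, 2.7]
width: 0.0319
finger_force: 29.4
```

Contact. Release, rise and check.

Request:
carry_out(
  increments=[
    [0,[0,0,-0.5],0],
    [0,[0,0,0],0],
    [0,[0,0,0],0],
    [0,[0,0,0],0],
    [0,[0,0,0],0],
    [0,[0,0,-15],0],
    [0,[0,0,-40],0],
    [0,[0,0,-45],0],
  ],
)

```text
time: 30.6
tool_pos: [0.4406, 0.0876, 0.2184]
ee_rot: [-3.141, -0.004, 3.141]
wrist_force: [1.6, -0.6, 1.5]
width: 0.0918
finger_force: 0.0
```

Request:
carry_out(
  increments=[
    [0,[0,0,-20],0],
    [0,[0,0,0],0],
    [0,[0,0,0],0],
    [0,[0,0,0],0],
  ],
)

```text
time: 31.0
tool_pos: [0.4409, 0.0876, 0.2367]
ee_rot: [-3.141, -0.004, 3.141]
wrist_force: [0.6, 0.6, 0.2]
width: 0.0939
finger_force: 0.0
```

```bash
python3 look.py w19;python3 find.py w19 .446 .0877 .164 40; python3 - <<'E'
from h import *
s=robot.snapshot("scene");t=robot.snapshot("top")
a=cv2.resize(s[90:310,180:420],None,fx=1.6,fy=1.6);b=cv2.resize(t[180:300,180:380],(400,352*1))[:, :400]
cv2.imwrite("pics/end.png",np.hstack([a[:352],b]))
E
```

```text
t 31.0 tcp [0.4409 0.0876 0.2367] rpy [-3.1414 -0.004   3.1409] w 0.0939 q [ 0.07 -0.14  1.49  0.    1.8  -1.5 ]
t 31.05 tcp [0.4408 0.0876 0.2366] rpy [-3.1414 -0.0043  3.1408] w 0.0941 q [ 0.07 -0.14  1.49  0.    1.8  -1.5 ]
exp 318.63497832139245 243.75848605500238 bore [318.8 243.9] [31.6 33. ] P [0.4461 0.0878 0.164 ] shift [-5.6  0.2 72.6]
```

View pics/end.png

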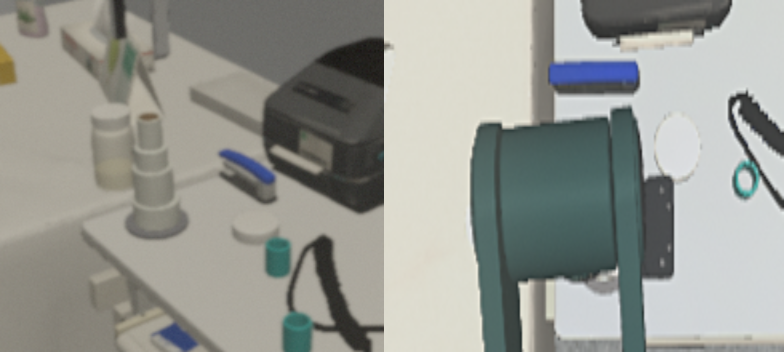

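The stack on the stand is upright and in order, tapering from broad to slim at crop (150,115)–(155,225). Its top bore is at (0.4461, 0.0878), and the bottle, cap and stapler are where they were. Handing in.

```bash
python3 -c "
from bench import robot
print(robot.close_job())"
```

```text
the job is handed in; nothing more can be done
None
```

The four rolls are stacked on the stand in order (broad, tall, low, slim), upright and each measured within about 1.5 mm of the spindle axis; the bottle, spare cap and stapler looked undisturbed, and the job was handed in at about 31 s of the 112 s allowed.

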